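# Hardness check on a slab from the damp crock

## Robot

A 6-joint arm with a two-finger parallel gripper is mounted at the origin on a cart in front of the work surface, level with it; the furniture and walls round the work are solid. World frame = base frame: x ahead of the robot, y to its left, z up, the work surface at z = 0. Lengths are in m, angles in rad, forces in N, time in s.
With the tool pointing down it reaches from about 0.35 to 0.875 m from the base axis. Payload 4.2 kg.
Tool frame: the origin (TCP) lies on the centre line of the jaws, within the pads' length; the fingertips stand 11 mm ahead of it and the grasp point (between the pads) lies 8 mm behind it; z points along the fingers, y is the direction in which the jaws open and shut (so a half turn about z gives the same grasp; the last joint's range is limited). The gripper opens to 85 mm and grips with 20 to 120 N. Pads are 22 mm wide; open, the fingers measure 114 mm over their backs; the gripper's body (76 mm by 85 mm) begins 54 mm behind the grasp point. The pads swing forward as they close: fully open they stand 13 mm farther back than shut.
Start: joints at [-0.905, 0.385, 0.008, 0, -1.194, -0.259], TCP at [0.247, -0.574, 0.242] pointing down, gripper open.
Joint ranges: [-3.14, 3.14], [-1.21, 2.06], [-1.07, 1.41], [-3.16, 2.05], [-2.99, -0.16], [-3.1, 3.1]. Speed limits (rad/s): [2.79, 2.79, 3.14, 3.14, 3.14, 3.14].

## Interface

Orientations are given as [roll, pitch, yaw] about the fixed x, y, z axes, in that order (R = Rz(yaw) Ry(pitch) Rx(roll)).
In Python, from bench import * gives the robot as it stands.
- The arm moves only by the shell command python3 -m creep 'ROWS' [OPENING] [FORCE]. ROWS is JSON, a list of rows, each an object of numbers: "x", "y", "z": the shift along the tool's x, y, z in cm; "roll": the turn about the tool's z in rad. A call has 1 to 5 rows; each row is the pose to reach, as a shift and turn from the pose commanded when the call began, along the tool's axes at that moment; what a row does not reach only later rows make up. A row lasts 1/12 s, in which the tool goes at most 41.7 mm and 7.16 degrees, less where a joint would pass 70% of its speed; a pose out of reach is approached as far as the arm can. A call with a gripper value outside its range is refused whole. OPENING is the opening, from 0 (shut) to 1 (fully open), set as the call begins (- or left out, the last holds). The fingers move at their own pace and stop on an object; FORCE is the grip in N (left out, the last holds). Time passes only in rows, so rows that repeat a pose let the fingers close. It gives the time, the measured TCP pose, the force and the opening at its end, in the units of the state.
- sense(): the state, without advancing time (a new reading comes with each control period).
- get_image(name): name is "scene" or "top" or "wrist"; returns the picture (384x512x3 uint8, blue, green, red); there is no depth.
- calibration(name): a dict with "camera_matrix" (3x3 intrinsics, pixels), "xyz" and "rotation" of the camera in the world; the wrist camera has in their place "tool_from_camera" (4x4, takes a point from camera to tool coordinates, whose origin is the TCP and whose axes are the flange's). Camera axes: x right, y up, looking along -z (the intrinsics and any distortion apply to the point x, -y, -z); pixel columns grow to the right and rows downward; lengths in m; the calibration is good to about 2 mm. The wrist camera is an equidistant fisheye: a pixel r from the principal point sees the ray r / f radians off the axis. A picture is of the moment at which its call begins: read the wrist's pose just before it. calibration takes no time and is no camera call.
- sign_off(): hands the job in, once; it reports no verdict.
Trained networks look in the newest picture that a camera, given by its name, has taken for a name from the list of things; names that differ only in an ending like _2 or _b are one class to them, and where a whole thing is asked for, a point or a joint stands for the part that bears it (a point fixed in the world has none). Each returns a list of dicts, best first, with "p" (0 to 1); they miss things now and then, are a little off and sometimes report something else, mostly with a low value. They report only what shows in the picture. A call takes as long as a camera call.
- look_for(camera, thing): "bbox" ([centre column, centre row, width, height] as shares, 0 to 1, of the picture: columns of its width, rows of its height, round what is visible of it).
- masks_of(camera, thing): "pixels" (384x512 bool, what is visible of it) and "bbox" ([centre column, centre row, width, height] as shares, 0 to 1, of the picture: columns of its width, rows of its height, round what is visible of it).
The state is a dict: "time": time; "joints": joint angles; "joint_velocities": joint speeds; "tau": joint torques, N m; "position": TCP position; "eef_rot": TCP orientation; "ft_force": force on the tool from outside, world axes, zero at the start; "moment": the same for the moment, N m; "width": finger opening in m.
Only numpy, scipy, OpenCV 4.12 (cv2) and the standard library are available. Lean on these libraries where they do the work, as an engineer would, in place of code of your own. Each camera call takes 0.05 s, during which the arm holds its last target. There are 200 camera calls.

## Task

Lift the lid off the damp crock by its knob and set it down gently, right way up, flat on the bare table beside the crock. Then take the hardness tester out of its rack and, holding it upright, press its foot on the clay slab inside the ringed test spot until the plunger is about half-way in (its groove level with the end of the barrel, 6 mm), never to its stop, without shifting the slab or touching the clay with the fingers. The program finishes while still holding the tester steady there at that load; leave the other things on the table where they are.

Things in the scene. Friction and masses are not known exactly. Their poses are not given: they have to be found in the camera images.
- crock: Round, heavy, pale stoneware crock that does not move; 160 mm across, 80 mm high, open inside 142 mm across, wall 7 mm, inner floor 8 mm above the table. Origin: centre of its underside, z up. The open front strip of the table round it runs from x = 0.33 to 0.60 and y = -0.48 to 0.55.
- lid: Loose pale stoneware lid (about 0.35 kg), 160 mm across and 60 mm high over its knob. Its plug, 132 mm across and 8 mm deep, sits in the mouth with 5 mm play; the plate over it lies on the rim. Origin: centre of the plug's underside, 72 mm above the table while the lid is on and 0 when it stands on the table. z is up towards the knob.
- lid_knob (a point): Middle of the lid's knob, the place to grip it: 48 mm above the lid's origin. The knob is round, 32 mm across between 45 and 53 mm above the lid's origin; directly around it the lid's top is 20 mm above that origin.
- slab: Loose leather-hard clay slab, 100 x 70 x 24 mm, lying flat on the crock's floor (its top 32 mm above the table, 48 mm below the rim), at any yaw. Origin: centre of its underside; x along its length, z up. Towards its -x end it is cross-scored; near its +x end is the ring.
- mark (a point): Centre of the test spot, on the slab's top face, 24 mm along x and 6 mm along y from the slab's centre: the middle of a thin dark ring scratched in the clay, 24 mm across inside.
- rack: Fixed light wooden rack, 70 x 90 mm, 80 mm high: a top board with one square hole, on two cheeks and a foot board. Origin: centre of its underside. The tester hangs in the hole.
- rack_hole (a point): Centre of the square hole (24 mm wide) at the top of the rack's board, 80 mm above the table; 18 mm along the rack's y from its centre. The board is 12 mm thick.
- tester: Clay hardness tester (0.135 kg), 153 mm long, round; hangs upright in the rack by its flange (32 mm across, 6 mm thick), plunger down. Origin: on its axis at the flange's underside, 80 mm above the table at the start; z up to the cap. Black ribbed grip 20 mm thick, 20 to 78 mm above the origin, cap top at 85. Barrel 20 mm thick, ends 40 mm below the origin; foot 68 mm below, plunger out.
- foot (a point): Centre of the flat face of the plunger's foot, 10 mm across, the lowest point of the tester.
- tester_plunger (a joint): How far the plunger is pushed into the barrel, m: 0 out, 0.012 at its stop. The spring gives 1.4 N as it starts to move and 0.7 N more for each mm: 5.6 N at 0.006, where the plunger's groove meets the barrel's end.
- slip_pot: Bystander: white pot, 72 mm across, 75 mm high. Origin: centre of its underside.
- tape_roll: Bystander: roll of tape lying flat, 104 mm across, 25 mm high. Origin: centre of its underside.
- bench_vice: Bench vice bolted to the table, fixed: 150 x 100 mm foot and 95 mm high, its screw handle reaching 110 mm towards the robot from the origin and 85 mm away from it. Origin: on the table, near the middle of its foot.
- clay_lump: Fixed clutter: rough lump of clay, 65 x 75 x 55 mm. Origin: centre of its underside.
- tile: Bystander: flat brown test tile, 70 x 40 x 8 mm (long side along x). Origin: centre of its underside.

How it is judged:
On the way, in this order (a step that is already met when the one before it is completed fails the run):
1. the lid stands flat on the table beside the crock, let go and at rest (height (world z) of lid between -0.006 and 0.006 m and angle between lid's own z axis and vertical below 0.06 rad and horizontal distance between lid and crock above 0.16 m and contact force between the fingers and lid below 0.2 N and linear speed of lid below 0.02 m/s), for 0.2 s.
2. the tester is drawn clear of its rack in the fingers (height (world z) of foot above 0.085 m and contact force between the fingers and tester above 3 N), for 0.1 s.
3. the tester's foot stands inside the ring on the slab and the plunger has begun to move in (horizontal distance between foot and mark below 0.008 m and value of joint tester_plunger above 0.002 m and contact force between tester and slab above 1 N), for 0.2 s.
At the end, for the whole second after the job is handed in: Lid flat on the table (6 mm, 3 degrees), over 160 mm from the crock's centre, released. Tester held still in the fingers, within 5 degrees of upright, foot within 8 mm of the ring's middle, plunger 4 to 8 mm in, 2.5 to 9 N on the slab, leaning on nothing else; slab moved under 10 mm (all of step 1 and horizontal distance between foot and mark below 0.008 m and value of joint tester_plunger between 0.004 and 0.008 m and contact force between tester and slab between 2.5 and 9 N and angle between tester's own z axis and vertical below 0.09 rad and contact force between the fingers and tester above 3 N and contact force between tester and crock below 0.3 N and contact force between tester and rack below 0.1 N and linear speed of tester below 0.01 m/s and distance of slab from where it was at the start of the episode below 0.01 m); the arm keeps its last pose, push and grip.
It fails at once if the lid is dropped or thrown (linear speed of lid above 0.5 m/s and contact force between the fingers and lid below 0.05 N).
It fails at once if the tester is dropped (linear speed of tester above 0.5 m/s and contact force between the fingers and tester below 0.05 N).
It fails at once if the plunger is driven to its stop (value of joint tester_plunger above 0.0113 m).
It fails at once if the fingers touch the soft clay (contact force between the fingers and slab above 0.5 N).
It fails at once if a bystander (slip pot, tape roll, tile) is moved more than 20 mm (distance of any of slip_pot, tape_roll, tile from where it was at the start of the episode above 0.02 m).
It also fails if it takes over 59 s, if anything falls off the work surface, if the arm or the gripper's body presses on something with over 40 N, if the wrist force passes 120 N, or if a joint passes its speed limit or range.

## Working session

There is one attempt and no reset: what is moved stays moved. The work goes in short steps, Python scripts to look and compute and a shell command to move; the robot and the scene stay as the last step left them, time stands still between calls to the robot, and variables do not carry over. Pictures are saved under pics/ and viewed, about 8 in all and at most 12, crops included, and the job is handed in when it is done.

```bash
mkdir -p pics; ls; cat > h.py <<'E'
from bench import *
import numpy as np, cv2
from scipy.spatial.transform import Rotation as R
def cam(name,s=None):
    c=calibration(name); K=np.array(c["camera_matrix"])
    if name=="wrist":
        s=s or sense(); T=np.eye(4); T[:3,:3]=R.from_euler("xyz",s["eef_rot"]).as_matrix(); T[:3,3]=s["position"]
        M=T@np.array(c["tool_from_camera"]); return K,M[:3,:3],M[:3,3]
    r=np.array(c["rotation"]); r=r if r.shape==(3,3) else R.from_euler("xyz",r).as_matrix()
    return K,r,np.array(c["xyz"])
def px2w(name,u,v,z,s=None):
    K,Rm,t=cam(name,s); a=np.array([(u-K[0,2])/K[0,0],(v-K[1,2])/K[1,1]])
    if name=="wrist":
        r=np.hypot(*a); d=np.array([a[0]*np.sin(r)/max(r,1e-9),-a[1]*np.sin(r)/max(r,1e-9),-np.cos(r)])
    else: d=np.array([a[0],-a[1],-1])
    d=Rm@d; return t+d*(z-t[2])/d[2]
def w2px(name,p,s=None):
    K,Rm,t=cam(name,s); q=Rm.T@(np.array(p)-t); x,y,w=q[0],-q[1],-q[2]
    if name=="wrist":
        h=np.hypot(x,y); th=np.arctan2(h,w); x,y=x/h*th,y/h*th
    else: x,y=x/w,y/w
    return np.array([K[0,0]*x+K[0,2],K[1,1]*y+K[1,2]])
E
python3 - <<'E'
from h import *
s=sense(); print({k:np.round(v,3) for k,v in s.items()})
for n in("top","scene"):
    cv2.imwrite(f"pics/{n}0.png",get_image(n)); print({k:np.round(v,3) for k,v in calibration(n).items()})
print(calibration("wrist"))
for t in("lid","lid_knob","crock","rack","tester","slip_pot","tape_roll","tile","clay_lump","bench_vice"):
    for d in look_for("top",t)[:2]:
        b=d["bbox"]; u,v=b[0]*512,b[1]*384; print(t,round(d["p"],2),np.round([u,v,b[2]*512,b[3]*384]),np.round(px2w("top",u,v,0.08 if t in("lid","crock","rack") else 0.12 if t in("lid_knob","tester") else 0.04),3))
E
```

```text
pics
{'time': np.float64(0.0), 'joints': array([-9.050e-01,  3.860e-01,  7.000e-03, -1.000e-03, -1.194e+00,
       -2.590e-01]), 'joint_velocities': array([ 0.001,  0.002,  0.002,  0.001,  0.001, -0.001]), 'tau': array([ 2.0000e-03, -3.9229e+01,  1.8840e+01,  4.1860e+00, -5.0000e-03,
        0.0000e+00]), 'position': array([ 0.247, -0.573,  0.241]), 'eef_rot': array([ 3.139, -0.   , -2.735]), 'ft_force': array([ 0.876, -0.012, -0.563]), 'moment': array([-0.005,  0.   ,  0.042]), 'width': np.float64(0.086)}
{'camera_matrix': array([[406.105,   0.   , 260.311],
       [  0.   , 406.105, 191.627],
       [  0.   ,   0.   ,   1.   ]]), 'xyz': array([0.185, 0.087, 1.537]), 'rotation': array([ 0.197, -0.025, -1.593])}
{'camera_matrix': array([[487.91 ,   0.   , 262.273],
       [  0.   , 487.91 , 183.8  ],
       [  0.   ,   0.   ,   1.   ]]), 'xyz': array([-0.202,  0.943,  1.251]), 'rotation': array([ 7.610e-01, -2.000e-03, -2.473e+00])}
{'camera_matrix': array([[297.31863964,   0.        , 253.62327933],
       [  0.        , 297.31863964, 192.83896667],
       [  0.        ,   0.       
[... 356 characters left out ...]
       1.00000000e+00]])}
lid 0.92 [314. 184.  38.  40.] [ 0.501 -0.152  0.08 ]
lid_knob 0.84 [316. 186.  43.  42.] [ 0.483 -0.153  0.12 ]
crock 0.45 [305. 207.  -1.   4.] [ 0.417 -0.115  0.08 ]
rack 0.91 [226. 180.  31.  28.] [0.521 0.169 0.08 ]
rack 0.69 [316. 185.  46.  38.] [ 0.495 -0.161  0.08 ]
tester 0.45 [222. 180.   7.  10.] [0.51  0.182 0.12 ]
slip_pot 0.87 [373. 156.  22.  28.] [ 0.618 -0.394  0.04 ]
tape_roll 0.64 [150. 175.  25.  29.] [0.552 0.459 0.04 ]
tape_roll 0.24 [373. 157.  20.  22.] [ 0.611 -0.394  0.04 ]
tile 0.51 [206. 227.   8.  18.] [0.354 0.246 0.04 ]
clay_lump 0.7 [175. 159.  20.  21.] [0.615 0.367 0.04 ]
bench_vice 0.52 [315. 186.  44.  39.] [ 0.501 -0.164  0.04 ]
```

View pics/top0.png

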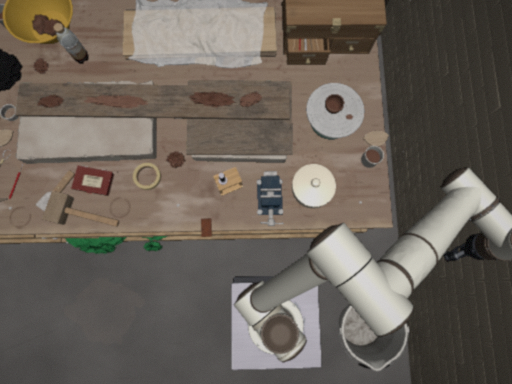

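View pics/scene0.png

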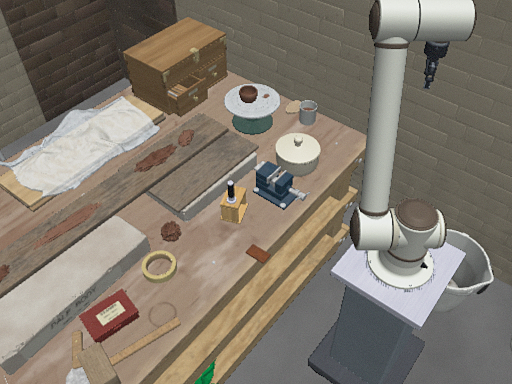

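```bash
python3 -m creep '[{"x":-3,"y":2.2,"z":-1.2,"roll":0.1},{"x":-6,"y":4.5,"z":-2.4,"roll":0.2},{"x":-9,"y":6.7,"z":-3.6,"roll":0.3},{"x":-12,"y":9,"z":-4.8,"roll":0.4},{"x":-15.2,"y":11.2,"z":-6,"roll":0.406}]' 1 40
```

```text
time: 1.02
position: [0.3428, -0.4094, 0.303]
eef_rot: [-3.141, 0.0, 3.138]
ft_force: [0.1, -0.3, -0.3]
width: 0.0854
```

```bash
python3 -m creep '[{"x":-2,"y":3.4},{"x":-4,"y":6.8},{"x":-6,"y":10.2},{"x":-8,"y":13.6},{"x":-10,"y":17}]' 
python3 -m creep '[{"x":-1,"y":2},{"x":-2,"y":4},{"x":-3,"y":6},{"x":-3.5,"y":8},{"x":-3.5,"y":8.3}]'
python3 - <<'E'
from h import *
s=sense(); im=get_image("wrist"); print(s["position"],s["eef_rot"])
for t,z in(("lid",.085),("lid_knob",.12)):
    for d in look_for("wrist",t)[:2]:
        b=d["bbox"]; u,v=b[0]*512,b[1]*384; print(t,round(d["p"],2),np.round([u,v,b[2]*512,b[3]*384],1),np.round(px2w("wrist",u,v,z,s),3))
for p in ([.49,-.155,.12],[.49,-.08,.12],[.49,-.155,.125]): print(w2px("wrist",p,s))
cv2.imwrite("pics/w1.png",im)
E
```

```text
[ 0.34282109 -0.4094434   0.30304036] [-3.14144517e+00  2.36702850e-04  3.13812462e+00]
lid 0.63 [417.  256.4  86.4  81.9] [ 0.482 -0.158  0.085]
lid_knob 0.76 [417.7 259.3  87.6  83.2] [ 0.465 -0.181  0.12 ]
lid_knob 0.22 [266.8 311.5  41.9  58.8] [ 0.54  -0.391  0.12 ]
[427.96955437 272.60484147]
[465.05798311 267.43040029]
[429.5212889  274.44020469]schema error: expected keys x, y, z, roll
schema error: expected keys x, y, z, roll
```

View pics/w1.png

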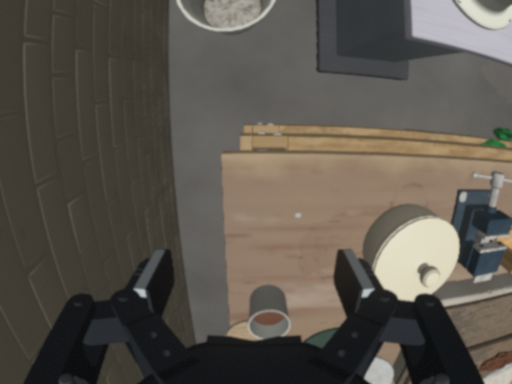

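The wrist view shows the lid's knob at about (429,275), agreeing with the top view's estimate (0.49, -0.155). The moves were refused because every row needs all the keys.

```bash
python3 -m creep '[{"x":-2,"y":3.4,"z":0,"roll":0},{"x":-4,"y":6.8,"z":0,"roll":0},{"x":-6,"y":10.2,"z":0,"roll":0},{"x":-8,"y":13.6,"z":0,"roll":0},{"x":-10,"y":17,"z":0,"roll":0}]' 
python3 -m creep '[{"x":-1,"y":2,"z":0,"roll":0},{"x":-2,"y":4,"z":1,"roll":0},{"x":-3,"y":6,"z":2,"roll":0},{"x":-4,"y":8,"z":3,"roll":0},{"x":-4.5,"y":8.5,"z":5,"roll":0},{"x":-4.5,"y":8.5,"z":5,"roll":0}]'
python3 - <<'E'
from h import *
s=sense(); im=get_image("wrist"); print(s["position"],s["eef_rot"])
for t,z in(("lid",.092),("lid_knob",.12)):
    for d in masks_of("wrist",t)[:2]:
        b=d["bbox"]; u,v=b[0]*512,b[1]*384; print(t,round(d["p"],2),np.round([u,v,b[2]*512,b[3]*384],1),np.round(px2w("wrist",u,v,z,s),3))
for p in ([.49,-.155,.125],): print(w2px("wrist",p,s))
cv2.imwrite("pics/w2.png",im)
E
```

```text
time: 1.58
position: [0.4425, -0.2402, 0.3019]
eef_rot: [3.142, -0.001, 3.141]
ft_force: [0.4, -1.2, 0.3]
width: 0.0852
[ 0.44254904 -0.2402021   0.30187631] [ 3.14151574e+00 -7.39945808e-04  3.14060308e+00]
lid 0.57 [321.9 203.8 118.5 113.5] [ 0.489 -0.154  0.092]
lid_knob 0.56 [321.8 204.3 120.9 112.6] [ 0.479 -0.161  0.12 ]
lid_knob 0.43 [478.6 213.1  61.6  65.2] [0.496 0.083 0.12 ]
[327.37450524 214.51237239]schema error: expected 1 to 5 rows
```

```bash
python3 -m creep '[{"x":-1,"y":2,"z":0,"roll":0},{"x":-2,"y":4,"z":1,"roll":0},{"x":-3.3,"y":6,"z":2.5,"roll":0},{"x":-4.6,"y":8.3,"z":4,"roll":0},{"x":-4.6,"y":8.5,"z":5,"roll":0}]'
python3 - <<'E'
from h import *
get_image("wrist")
s=sense(); im=get_image("wrist"); print(s["position"],s["eef_rot"])
for d in masks_of("wrist","lid")[:1]:
    b=d["bbox"]; u,v=b[0]*512,b[1]*384; print(round(d["p"],2),np.round([u,v,b[2]*512,b[3]*384],1))
    for z in (.08,.092):
        print(np.round(px2w("wrist",u,v,z,s),3))
for p in ([.489,-.154,.125],): print(w2px("wrist",p,s))
cv2.imwrite("pics/w2.png",cv2.resize(im[120:330,130:400],None,fx=2,fy=2))
E
```

```text
time: 2.15
position: [0.489, -0.1552, 0.2504]
eef_rot: [3.141, -0.002, -3.141]
ft_force: [-1.4, -1.2, -0.2]
width: 0.0852
[ 0.48709092 -0.15562864  0.24853123] [ 3.14036825 -0.00629377 -3.14105669]
0.94 [260.9 180.5 151.2 141.6]
[ 0.491 -0.147  0.08 ]
[ 0.487 -0.148  0.092]
[254.75198654 192.63380017]
```

View pics/w2.png

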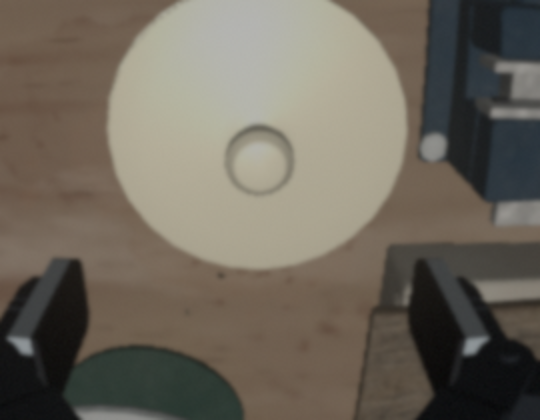

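The knob's centre is at about (259.5, 200) in the full wrist picture, round and unobstructed.

```bash
python3 - <<'E'
from h import *
s={"position":[0.48709092,-0.15562864,0.24853123],"eef_rot":[3.14036825,-0.00629377,-3.14105669]}
print(px2w("wrist",259.5,200,.122,s),px2w("wrist",259,195,.119,s), sense()["position"],sense()["eef_rot"])
E
```

```text
[ 0.49718169 -0.14958088  0.122     ] [ 0.49333147 -0.1500163   0.119     ] [ 0.48752294 -0.15707311  0.25139805] [-3.14125148e+00 -2.93515496e-03  3.14126795e+00]
```

```bash
python3 -m creep '[{"x":-0.4,"y":0.3,"z":3,"roll":0},{"x":-0.7,"y":0.6,"z":6,"roll":0},{"x":-0.7,"y":0.6,"z":8.5,"roll":0},{"x":-0.7,"y":0.6,"z":10,"roll":0},{"x":-0.7,"y":0.6,"z":10,"roll":0}]' 1 50
python3 - <<'E'
from h import *
get_image("wrist")
s=sense(); im=get_image("wrist"); print(s["position"],s["eef_rot"])
cv2.imwrite("pics/w3.png",cv2.resize(im[120:384,100:420],None,fx=2,fy=2))
E
```

```text
time: 2.72
position: [0.493, -0.1513, 0.1498]
eef_rot: [3.141, -0.006, 3.14]
ft_force: [-0.5, -0.4, -1.0]
width: 0.0853
[ 0.49453327 -0.15135751  0.15185445] [-3.14112557e+00 -2.42696808e-03  3.14051268e+00]
```

View pics/w3.png

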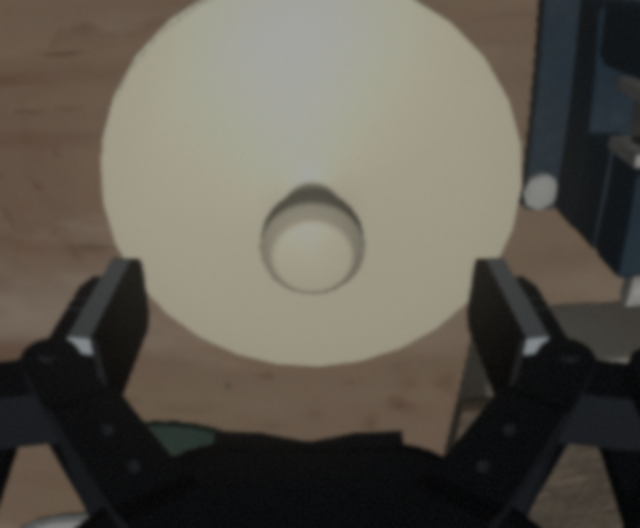

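The knob (crop (313,248), full about (256.5,244)) lies between the jaws.

```bash
python3 - <<'E'
from h import *
s={"position":[0.49453327,-0.15135751,0.15185445],"eef_rot":[-3.141,-0.0024,3.1405]}
print(px2w("wrist",256.5,244,.122,s),px2w("wrist",256.5,247,.125,s), sense()["position"])
E
python3 -m creep '[{"x":0,"y":0,"z":1.5,"roll":0},{"x":0,"y":0,"z":3,"roll":0},{"x":0,"y":0,"z":3.9,"roll":0},{"x":0,"y":0,"z":3.9,"roll":0}]'
```

```text
[ 0.49837928 -0.14912849  0.122     ] [ 0.49882119 -0.1491503   0.125     ] [ 0.4956902  -0.15125129  0.15325824]
time: 3.15
position: [0.495, -0.1503, 0.1131]
eef_rot: [3.142, -0.001, 3.142]
ft_force: [-0.6, 0.2, 0.3]
width: 0.0853
```

```bash
python3 -m creep '[{"x":-0.3,"y":0.1,"z":0.2,"roll":0},{"x":-0.3,"y":0.1,"z":0.2,"roll":0}]'
python3 -m creep '[{"x":0,"y":0,"z":0,"roll":0},{"x":0,"y":0,"z":0,"roll":0},{"x":0,"y":0,"z":0,"roll":0},{"x":0,"y":0,"z":0,"roll":0},{"x":0,"y":0,"z":0,"roll":0}]' 0 50
python3 -m creep '[{"x":0,"y":0,"z":0,"roll":0},{"x":0,"y":0,"z":0,"roll":0},{"x":0,"y":0,"z":0,"roll":0},{"x":0,"y":0,"z":0,"roll":0},{"x":0,"y":0,"z":0,"roll":0}]'
```

```text
time: 3.32
position: [0.4998, -0.149, 0.1124]
eef_rot: [-3.141, 0.003, -3.14]
ft_force: [0.2, -0.5, 0.6]
width: 0.0857
time: 3.73
position: [0.4986, -0.1491, 0.1119]
eef_rot: [-3.141, 0.001, -3.14]
ft_force: [-0.8, -1.0, 2.6]
width: 0.0307
time: 4.15
position: [0.4987, -0.1491, 0.1119]
eef_rot: [-3.141, 0.001, -3.14]
ft_force: [-1.1, -1.4, 6.0]
width: 0.0305
```

```bash
python3 -m creep '[{"x":0,"y":0,"z":-0.3,"roll":0},{"x":0,"y":0,"z":-1,"roll":0},{"x":0,"y":0,"z":-2,"roll":0},{"x":0,"y":0,"z":-3,"roll":0},{"x":0,"y":0,"z":-4,"roll":0}]' 
python3 -m creep '[{"x":0.1,"y":-0.5,"z":-1,"roll":0},{"x":0.2,"y":-1,"z":-2,"roll":0},{"x":0.4,"y":-2,"z":-2.5,"roll":0},{"x":0.6,"y":-3.5,"z":-2.7,"roll":0},{"x":0.8,"y":-5,"z":-2.7,"roll":0}]'
python3 - <<'E'
from h import *
im=get_image("wrist"); print(sense()["position"],sense()["width"],sense()["ft_force"])
get_image("top")
for t in("slip_pot","tape_roll"):
    for d in look_for("top",t)[:1]:
        b=d["bbox"]; print(t,d["p"],px2w("top",b[0]*512,b[1]*384,.05))
a=get_image("scene"); im2=np.hstack([cv2.resize(im,(480,360)),cv2.resize(a[80:260,220:400],(320,320))[:320]]) if 0 else None
c=np.zeros((384,790,3),np.uint8); c[:,:512]=im; c[:270,520:]=cv2.resize(a[90:240,230:380],(270,270)); cv2.imwrite("pics/w4.png",c)
E
```

```text
time: 4.57
position: [0.4983, -0.1487, 0.1522]
eef_rot: [3.141, -0.0, -3.141]
ft_force: [0.1, -0.3, -4.0]
width: 0.0302
time: 4.98
position: [0.4904, -0.1999, 0.1795]
eef_rot: [-3.141, 0.002, -3.14]
ft_force: [0.2, 0.3, -5.9]
width: 0.0306
[ 0.48986237 -0.20194425  0.17905693] 0.029973931279219594 [ 1.15107526 -2.10549341 -2.1189903 ]
slip_pot 0.46 [ 0.61577245 -0.40711036  0.05      ]
tape_roll 0.89 [0.54895086 0.45699504 0.05      ]
```

View pics/w4.png

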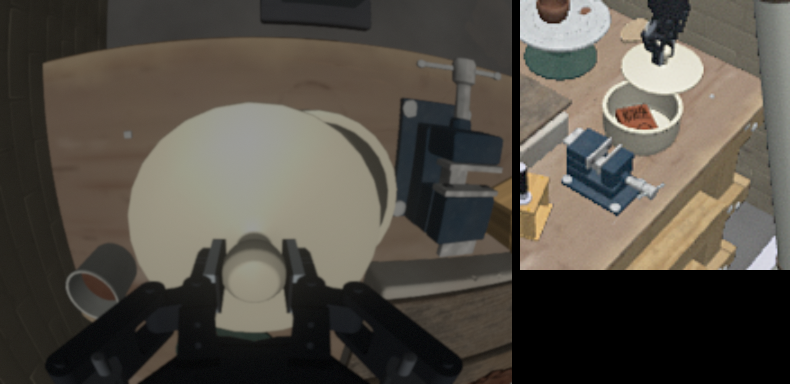

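Lid is held level by the knob, clear of the crock; the slab shows inside. A pale dot on the table at (127,135) and the pot at (100,280) need checking against the landing place.

```bash
python3 - <<'E'
from h import *
s=sense()
for u,v in((127,135),(60,250),(50,120)): print(px2w("wrist",u,v,0,s))
print(px2w("top",389,200,0), w2px("scene",[.47,-.34,0]))
E
python3 -m creep '[{"x":0.4,"y":-2,"z":0,"roll":0},{"x":1,"y":-5,"z":0,"roll":0},{"x":1.7,"y":-8,"z":0,"roll":0},{"x":2.3,"y":-11,"z":0,"roll":0},{"x":3,"y":-13.5,"z":0,"roll":0}]' 
```

```text
[ 0.44399675 -0.33898994  0.        ]
[ 0.59754356 -0.47325301  0.        ]
[ 0.41782883 -0.4471928   0.        ]
[ 0.44952225 -0.45544852  0.        ] [330.73986186 140.71836424]
time: 5.65
position: [0.4605, -0.3351, 0.1783]
eef_rot: [-3.141, 0.0, -3.14]
ft_force: [0.5, 0.5, -3.8]
width: 0.0306
```

```bash
python3 - <<'E'
import cv2,numpy as np
a=cv2.imread("pics/w1.png")[190:240,272:322]; b=cv2.imread("pics/w4.png")[110:160,102:152]; t=cv2.imread("pics/top0.png")[150:220,330:400]; 
cv2.imwrite("pics/dot.png",np.hstack([cv2.resize(i,(260,260),interpolation=0) for i in(a,b,t)]))
from h import *
print(px2w("wrist",297,215,0,{"position":[0.34282,-0.40944,0.30304],"eef_rot":[-3.1414,.0002,3.1381]}), w2px("top",[.444,-.339,0]))
E
```

```text
[ 0.44515524 -0.34002546  0.        ] [359.28066007 201.93091171]
```

View pics/dot.png

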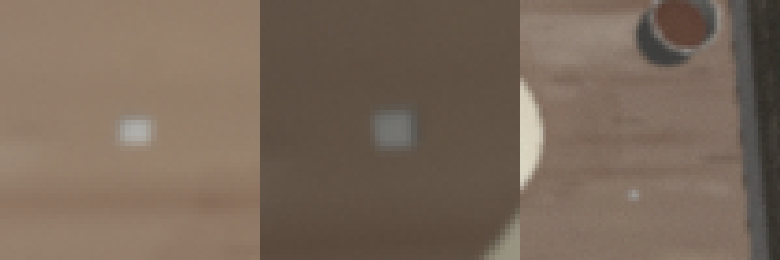

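The dot is a flat pale square about 8 mm across at (0.445,-0.340), at z ≈ 0 from two views. I'd rather avoid covering it if the pot leaves room, so I'll measure the pot.

```bash
python3 - <<'E'
from h import *
s=sense(); get_image("wrist"); print(s["position"])
for d in masks_of("wrist","slip_pot")[:2]:
    b=d["bbox"]; m=d["pixels"]; ys,xs=np.nonzero(m); print(d["p"],np.round([b[0]*512,b[1]*384,b[2]*512,b[3]*384]))
    for k in (ys.argmin(),ys.argmax(),xs.argmin(),xs.argmax()): print(xs[k],ys[k],px2w("wrist",xs[k],ys[k],.075,s),px2w("wrist",xs[k],ys[k],0,s))
s={"position":[0.34282,-0.40944,0.30304],"eef_rot":[-3.1414,.0002,3.1381]}
for u,v in((269,323),(248,323),(290,323),(269,309),(269,338)): print(u,v,px2w("wrist",u,v,.075,s))
E
```

```text
[ 0.46049104 -0.33508199  0.17826905]
0.7 [225. 333.  18.   9.]
217 328 [ 0.61146764 -0.37400296  0.075     ] [ 0.68690587 -0.38657851  0.        ]
233 336 [ 0.6237152  -0.35705403  0.075     ] [ 0.70307481 -0.36420293  0.        ]
216 329 [ 0.61312683 -0.37521649  0.075     ] [ 0.6890963  -0.38818058  0.        ]
238 332 [ 0.61695704 -0.35132605  0.075     ] [ 0.69415284 -0.35664099  0.        ]
0.24 [254. 216. 249. 230.]
244 102 [ 0.38187509 -0.34229243  0.075     ] [ 0.38380327 -0.34471502  0.        ]
244 331 [ 0.61519898 -0.34474755  0.075     ] [ 0.6918319  -0.34795621  0.        ]
128 209 [ 0.47217558 -0.44840047  0.075     ] [ 0.50301583 -0.48479632  0.        ]
379 204 [ 0.46675284 -0.22192367  0.075     ] [ 4.95856850e-01 -1.85807065e-01  5.55111512e-17]
269 323 [ 0.60602531 -0.38475078  0.075     ]
248 323 [ 0.60571808 -0.41895564  0.075     ]
290 323 [ 0.60731808 -0.35022244  0.075     ]
269 309 [ 0.57463719 -0.38557155  0.075     ]
269 338 [ 0.64300542 -0.38373993  0.075     ]
```

The pot's rim centre is at (0.608,-0.385), so there is no room to avoid the mark with margin. It is flat to about 1.5 mm, so I'll set the lid down here, slowly.

```bash
python3 -m creep '[{"x":0.2,"y":0,"z":2,"roll":0},{"x":0.4,"y":0,"z":4.5,"roll":0},{"x":0.5,"y":0,"z":7,"roll":0},{"x":0.5,"y":0,"z":9.5,"roll":0},{"x":0.5,"y":0,"z":11.5,"roll":0}]'
python3 -m creep '[{"x":0,"y":0,"z":0.7,"roll":0},{"x":0,"y":0,"z":1.2,"roll":0},{"x":0,"y":0,"z":1.5,"roll":0},{"x":0,"y":0,"z":1.7,"roll":0},{"x":0,"y":0,"z":1.8,"roll":0}]'
```

```text
time: 6.17
position: [0.4551, -0.3328, 0.0616]
eef_rot: [3.141, -0.002, -3.14]
ft_force: [0.5, -0.1, -4.4]
width: 0.0304
time: 6.58
position: [0.4564, -0.3341, 0.0463]
eef_rot: [-3.141, 0.002, -3.14]
ft_force: [-0.1, -0.6, -4.4]
width: 0.0302
```

```bash
python3 -m creep '[{"x":0,"y":0,"z":0.15,"roll":0},{"x":0,"y":0,"z":0.3,"roll":0},{"x":0,"y":0,"z":0.45,"roll":0},{"x":0,"y":0,"z":0.5,"roll":0},{"x":0,"y":0,"z":0.5,"roll":0}]'
python3 -m creep '[{"x":0,"y":0,"z":0.05,"roll":0},{"x":0,"y":0,"z":0.1,"roll":0},{"x":0,"y":0,"z":0.1,"roll":0}]'
```

```text
time: 7.0
position: [0.4555, -0.3339, 0.0403]
eef_rot: [3.142, -0.0, -3.141]
ft_force: [-0.2, -0.6, -3.8]
width: 0.0301
time: 7.25
position: [0.4556, -0.3339, 0.04]
eef_rot: [-3.141, 0.0, -3.141]
ft_force: [-1.7, 2.3, 1.8]
width: 0.0303
```

```bash
python3 -m creep '[{"x":0,"y":0,"z":0.0,"roll":0},{"x":0,"y":0,"z":0.0,"roll":0},{"x":0,"y":0,"z":0,"roll":0},{"x":0,"y":0,"z":0,"roll":0},{"x":0,"y":0,"z":0,"roll":0}]' 1 
python3 -m creep '[{"x":0,"y":0,"z":-1,"roll":0},{"x":0,"y":0,"z":-3,"roll":0},{"x":0,"y":0,"z":-6,"roll":0},{"x":0,"y":0,"z":-9,"roll":0},{"x":0,"y":0,"z":-12,"roll":0}]'
python3 -m creep '[{"x":0,"y":2,"z":-3,"roll":0},{"x":0.5,"y":6,"z":-5,"roll":0},{"x":1,"y":10,"z":-6,"roll":0},{"x":1.5,"y":13,"z":-8,"roll":0},{"x":2,"y":16,"z":-10,"roll":0}]'
python3 - <<'E'
from h import *
im=get_image("wrist"); s=sense(); print(s["position"])
a=get_image("scene"); get_image("top")
for c in("top","wrist"):
  for t,z in(("lid",.02),("crock",.08),("slab",.032),("tester",.165),("rack",.08)):
    for d in look_for(c,t)[:1]:
        b=d["bbox"]; print(c,t,round(d["p"],2),np.round([b[0]*512,b[1]*384,b[2]*512,b[3]*384]),np.round(px2w(c,b[0]*512,b[1]*384,z,s if c=="wrist" else None),3))
c=np.zeros((384,790,3),np.uint8); c[:,:512]=im; c[:270,520:]=cv2.resize(a[90:240,230:380],(270,270)); cv2.imwrite("pics/w5.png",c)
E
```

```text
time: 7.67
position: [0.4558, -0.334, 0.0394]
eef_rot: [-3.141, 0.001, -3.141]
ft_force: [0.7, 0.0, 0.1]
width: 0.0851
time: 8.08
position: [0.4554, -0.3339, 0.1613]
eef_rot: [-3.141, 0.0, -3.141]
ft_force: [1.2, 0.1, 0.0]
width: 0.0852
time: 8.5
position: [0.4343, -0.1723, 0.2607]
eef_rot: [3.142, 0.0, -3.141]
ft_force: [0.4, 1.2, 0.1]
width: 0.0856
[ 0.43566086 -0.16994773  0.26550255]
top lid 0.83 [359. 199.  38.  34.] [ 0.452 -0.331  0.02 ]
top crock 0.59 [317. 201.  26.  20.] [ 0.436 -0.163  0.08 ]
top slab 0.29 [359. 202.  42.  35.] [ 0.439 -0.331  0.032]
top rack 0.93 [228. 180.  32.  31.] [0.521 0.164 0.08 ]
wrist lid 0.6 [141. 172. 104. 112.] [ 0.454 -0.325  0.02 ]
wrist crock 0.59 [271. 217. 132. 130.] [ 0.491 -0.149  0.08 ]
wrist slab 0.75 [141. 174. 107. 109.] [ 0.453 -0.32   0.032]
wrist tester 0.82 [487. 238.  51.  47.] [0.484 0.095 0.165]
wrist rack 0.66 [466. 226.  73.  70.] [0.511 0.136 0.08 ]
```

View pics/w5.png

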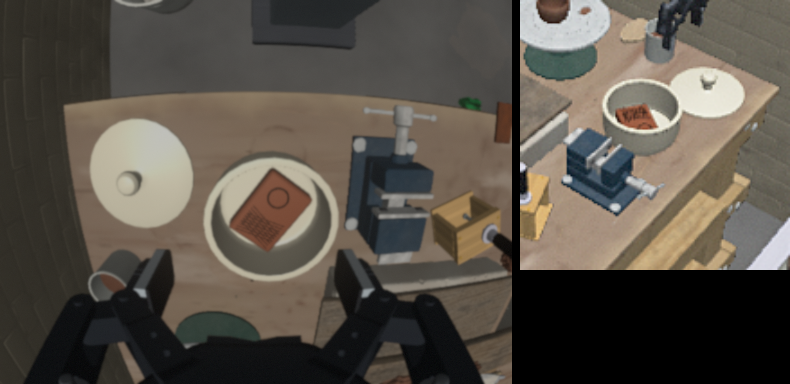

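Lid stands flat on the table at (0.453,-0.33), released. The ring on the slab is at wrist pixel (278,198), and the tester's black cap at about (490,235). Now a settled ring measurement.

```bash
python3 - <<'E'
from h import *
s=sense(); im=get_image("wrist"); s2=sense(); print(s["position"],s["eef_rot"],s2["position"])
cv2.imwrite("pics/ring.png",im)
hsv=cv2.cvtColor(im,cv2.COLOR_BGR2HSV)
m=((hsv[...,0]<15)&(hsv[...,1]>120)).astype(np.uint8); m[:150]=0;m[260:]=0;m[:,:220]=0;m[:,330:]=0
m=cv2.morphologyEx(m,cv2.MORPH_CLOSE,np.ones((9,9)))
n,l,st,ce=cv2.connectedComponentsWithStats(m); k=1+st[1:,4].argmax(); c=max(cv2.findContours((l==k).astype(np.uint8),0,2)[0],key=cv2.contourArea)
W=np.array([px2w("wrist",u,v,.032,s)[:2] for u,v in c[:,0]],np.float32)*1000
print("slab top rect mm",cv2.minAreaRect(W), "blob",st[k])
# rectified ortho view of z=.032 plane, 0.5mm/px
g=[(px:=None)]
cx,cy=.50,-.15; N=240
mx=np.zeros((N,N),np.float32); my=mx.copy()
for i in range(N):
    for j in range(N):
        mx[i,j],my[i,j]=w2px("wrist",[cx+(N/2-i)*5e-4,cy+(N/2-j)*5e-4,.032],s)
o=cv2.remap(im,mx,my,1); cv2.imwrite("pics/ortho.png",cv2.resize(o,(720,720))[:600] if 0 else cv2.resize(o,(600,600)))
E
```

```text
[ 0.43527973 -0.17437373  0.25873977] [ 3.14156561e+00 -1.31124417e-03  3.14139137e+00] [ 0.43533404 -0.17427778  0.25889425]
slab top rect mm ((500.1811218261719, -150.92431640625), (65.74018096923828, 95.56352996826172), 53.654579162597656) blob [ 232  171   80   80 3336]Traceback (most recent call last):
  File "<stdin>", line 16, in <module>
  File "h.py", line 18, in w2px
    K,Rm,t=cam(name,s); q=Rm.T@(np.array(p)-t); x,y,w=q[0],-q[1],-q[2]
           ~~~^^^^^^^^
  File "h.py", line 5, in cam
    c=calibration(name); K=np.array(c["camera_matrix"])
ValueError: time passes only in moves, steps and waits
```

```bash
sed -i 's/^def cam/import functools\ncalibration=functools.lru_cache(None)(calibration)\ndef cam/' h.py; python3 - <<'E'
from h import *
s={"position":[0.4353,-0.17433,0.2588],"eef_rot":[3.14156561,-1.3e-3,3.1414]}
im=cv2.imread("pics/ring.png"); N=160; cx,cy=.477,-.141; q=2.5e-4
mx=np.zeros((N,N),np.float32); my=mx.copy()
for i in range(N):
    for j in range(N): mx[i,j],my[i,j]=w2px("wrist",[cx+(N/2-i)*q,cy+(j-N/2)*q,.032],s)
o=cv2.remap(im,mx,my,1); g=o.max(2).astype(float); g-=np.median(g)
# ring template: dark annulus r 12..13.5mm
yy,xx=np.mgrid[-60:61,-60:61]*.25; r=np.hypot(xx,yy); t=np.where((r>11.7)&(r<13.8),-1.,0); t[(r>9)&(r<11)|(r>14.5)&(r<15)]=.5
res=cv2.matchTemplate(g.astype(np.float32),t.astype(np.float32),cv2.TM_CCOEFF_NORMED); _,mv,_,(j,i)=cv2.minMaxLoc(res); i+=60;j+=60
print("ring",cx+(N/2-i)*q,cy+(j-N/2)*q,mv)
cv2.circle(o,(j,i),1,(0,255,0),-1); a=cv2.resize(o,(480,480)); cv2.imwrite("pics/ortho.png",a)
E
```

```text
ring 0.48024999999999995 -0.14075 0.6264522671699524
```

View pics/ortho.png

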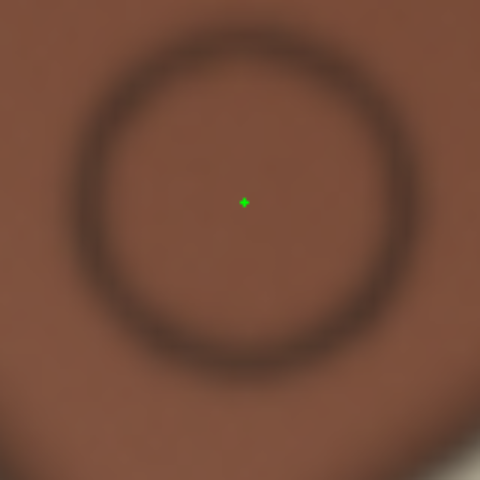

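Ring's centre is (0.480,-0.141), matching the slab-geometry prediction (0.477,-0.141). Now over to the tester.

```bash
python3 -m creep '[{"x":-0.6,"y":3,"z":0,"roll":0},{"x":-1.2,"y":6.8,"z":-0.5,"roll":0},{"x":-1.8,"y":10.5,"z":-1,"roll":0},{"x":-2.4,"y":14.2,"z":-1.5,"roll":0},{"x":-3,"y":18,"z":-2,"roll":0}]'
python3 -m creep '[{"x":-0.6,"y":4,"z":0,"roll":0},{"x":-1.2,"y":8,"z":0,"roll":0},{"x":-1.8,"y":12,"z":0,"roll":0},{"x":-2.4,"y":15,"z":0,"roll":0},{"x":-2.4,"y":16,"z":0,"roll":0}]'
python3 -m creep '[{"x":0,"y":0,"z":0,"roll":0},{"x":0,"y":0,"z":0,"roll":0},{"x":0,"y":0,"z":0,"roll":0}]'
python3 - <<'E'
from h import *
s=sense(); im=get_image("wrist"); print(s["position"],s["eef_rot"])
for t,z in(("tester",.13),("rack",.08),("rack_hole",.08)):
    for d in masks_of("wrist",t)[:1]:
        b=d["bbox"]; print(t,round(d["p"],2),np.round([b[0]*512,b[1]*384,b[2]*512,b[3]*384]),np.round(px2w("wrist",b[0]*512,b[1]*384,z,s),3))
cv2.imwrite("pics/t1.png",im)
E
```

```text
time: 9.62
position: [0.4652, 0.0075, 0.2796]
eef_rot: [-3.142, 0.0, -3.142]
ft_force: [0.5, 0.1, 0.4]
width: 0.0858
time: 10.03
position: [0.49, 0.1698, 0.2788]
eef_rot: [3.141, 0.0, -3.137]
ft_force: [0.4, -0.6, 0.3]
width: 0.0855
time: 10.28
position: [0.4889, 0.1652, 0.2792]
eef_rot: [-3.141, -0.001, 3.142]
ft_force: [0.2, -0.0, 0.6]
width: 0.0852
[0.48887888 0.16516174 0.27918923] [-3.14113212e+00 -5.77023240e-04  3.14151992e+00]
tester 0.7 [270. 208.  25.  54.] [0.516 0.183 0.13 ]
rack 0.59 [256. 191.  87.  81.] [0.515 0.168 0.08 ]
rack_hole 0.9 [256. 192.  89.  81.] [0.517 0.168 0.08 ]
```

View pics/t1.png

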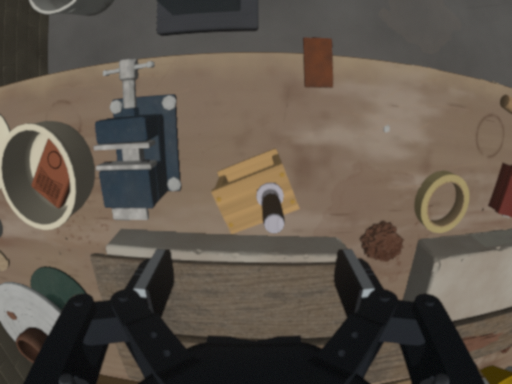

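The tester stands in the rack: flange around (270,193), cap top at (274,226).

```bash
python3 - <<'E'
from h import *
s={"position":[0.48888,0.16516,0.27919],"eef_rot":[-3.1411,-5.8e-4,3.1415]}
print(px2w("wrist",270.5,194.5,.086,s),px2w("wrist",274,226,.165,s)); print(sense()["position"])
im=cv2.imread("pics/t1.png"); print(im[222:230,262:288].mean(2).mean(0).round()); print(im[212:240,274].mean(1).round())
E
```

```text
[0.51761615 0.18503026 0.086     ] [0.5204507  0.18416321 0.165     ]
[0.48909463 0.1650577  0.27955938]
[120. 117. 127. 146. 158. 161. 161. 163. 164. 164. 164. 164. 163. 163.
 161. 160. 162. 165. 166. 164. 156. 141. 125. 120. 121. 121.]
[ 44.  66. 103. 138. 157. 164. 165. 165. 164. 164. 164. 164. 164. 163.
 164. 163. 163. 163. 162. 160. 150. 131. 119. 109.  94.  81.  78.  79.]
```

```bash
python3 -m creep '[{"x":-1.5,"y":1,"z":1,"roll":0},{"x":-3,"y":1.9,"z":3,"roll":0},{"x":-3,"y":1.9,"z":5.5,"roll":0},{"x":-3,"y":1.9,"z":7,"roll":0},{"x":-3,"y":1.9,"z":7,"roll":0}]'
python3 -m creep '[{"x":0,"y":0,"z":0,"roll":0},{"x":0,"y":0,"z":0,"roll":0}]'
python3 - <<'E'
from h import *
s=sense(); im=get_image("wrist"); print(s["position"],s["eef_rot"])
for p in([.519,.1845,.165],[.519,.1845,.086]): print(w2px("wrist",p,s))
for d in masks_of("wrist","tester")[:1]:
    b=d["bbox"]; print(round(d["p"],2),np.round([b[0]*512,b[1]*384,b[2]*512,b[3]*384]))
cv2.imwrite("pics/t2.png",cv2.resize(im[130:384,130:384],None,fx=2,fy=2))
E
```

```text
time: 10.9
position: [0.5173, 0.1835, 0.2055]
eef_rot: [-3.138, -0.007, 3.141]
ft_force: [-0.2, -1.1, -0.4]
width: 0.0851
time: 11.07
position: [0.5199, 0.1851, 0.2108]
eef_rot: [3.141, 0.002, -3.141]
ft_force: [0.3, 0.1, 0.1]
width: 0.0857
[0.51989195 0.185067   0.21077043] [ 3.14078552e+00  2.30707571e-03 -3.14101279e+00]
[251.97971353 225.76620332]
[252.38537387 188.14333355]
0.75 [254. 204.  30.  66.]
```

View pics/t2.png

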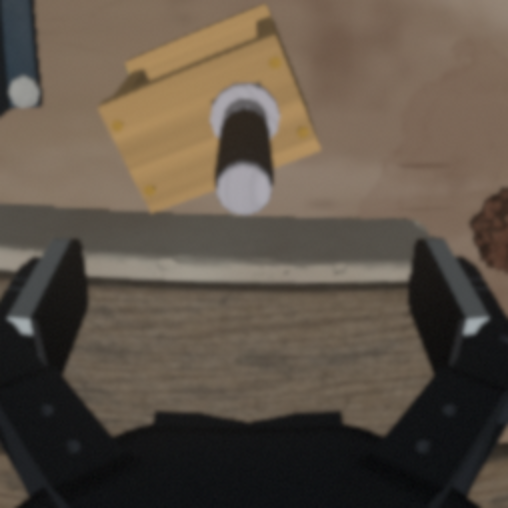

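Cap at full-image (252,224.5) against a prediction of (252,226): aligned. Going down.

```bash
python3 -m creep '[{"x":0.1,"y":0,"z":2,"roll":0},{"x":0.1,"y":0,"z":4.5,"roll":0},{"x":0.1,"y":0,"z":7,"roll":0},{"x":0.1,"y":0,"z":8.5,"roll":0},{"x":0.1,"y":0,"z":8.5,"roll":0}]'
python3 -m creep '[{"x":0,"y":0,"z":0,"roll":0},{"x":0,"y":0,"z":0,"roll":0},{"x":0,"y":0,"z":0,"roll":0},{"x":0,"y":0,"z":0,"roll":0},{"x":0,"y":0,"z":0,"roll":0}]' 0 40
python3 -m creep '[{"x":0,"y":0,"z":0,"roll":0},{"x":0,"y":0,"z":0,"roll":0},{"x":0,"y":0,"z":0,"roll":0},{"x":0,"y":0,"z":0,"roll":0},{"x":0,"y":0,"z":0,"roll":0}]'
```

```text
time: 11.58
position: [0.5166, 0.1842, 0.1221]
eef_rot: [-3.139, -0.005, -3.141]
ft_force: [-0.4, -0.0, 0.7]
width: 0.0854
time: 12.0
position: [0.5186, 0.1855, 0.1254]
eef_rot: [3.14, 0.002, -3.141]
ft_force: [-0.7, -0.0, -0.9]
width: 0.0255
time: 12.42
position: [0.5185, 0.1854, 0.1251]
eef_rot: [3.141, 0.001, -3.14]
ft_force: [-0.4, -0.1, 5.7]
width: 0.0189
```

```bash
python3 -m creep '[{"x":0,"y":0,"z":-0.5,"roll":0},{"x":0,"y":0,"z":-2,"roll":0},{"x":0,"y":0,"z":-4,"roll":0},{"x":0,"y":0,"z":-6.5,"roll":0},{"x":0,"y":0,"z":-9,"roll":0}]' - 60
python3 -m creep '[{"x":0,"y":0,"z":-2.5,"roll":0},{"x":0,"y":0,"z":-4,"roll":0},{"x":0,"y":0,"z":-5,"roll":0},{"x":0,"y":0,"z":-5,"roll":0},{"x":0,"y":0,"z":-5,"roll":0}]'
python3 - <<'E'
from h import *
s=sense(); im=get_image("wrist"); print(s["position"],s["eef_rot"])
x,y,z=s["position"]
for dz in(.04,-.045,-.068-.017,-.113): print(dz,w2px("wrist",[x,y,z+dz],s))
cv2.imwrite("pics/t3.png",cv2.resize(im[100:384,110:410],None,fx=2,fy=2))
E
```

```text
time: 12.83
position: [0.5173, 0.1848, 0.2141]
eef_rot: [-3.14, -0.003, -3.141]
ft_force: [0.0, 0.1, -0.8]
width: 0.019
time: 13.25
position: [0.5176, 0.1851, 0.2634]
eef_rot: [3.142, -0.002, -3.141]
ft_force: [-0.1, -1.2, -1.7]
width: 0.0189
[0.51757273 0.18509343 0.26342396] [ 3.14158945e+00 -1.50020211e-03 -3.14113740e+00]
0.04 [252.38899241 317.01949605]
-0.045 [252.89574002 227.73021916]
-0.085 [253.02655761 205.55090604]
-0.113 [253.09653267 193.81973034]
```

View pics/t3.png

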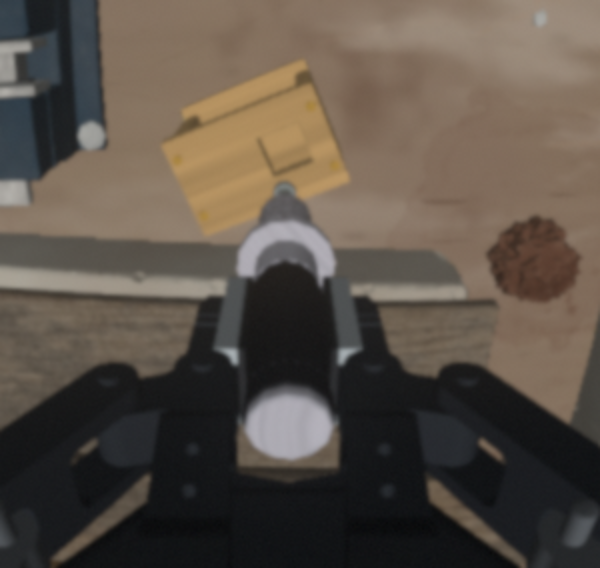

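The tester hangs upright in the fingers: foot at full-image (252.5,193), predicted (253.1,193.8). Its foot lies under the TCP, about 113 mm below. Carry it over to the ring.

```bash
python3 -m creep '[{"x":0.3,"y":-2,"z":0,"roll":0},{"x":0.8,"y":-5.5,"z":0,"roll":0},{"x":1.3,"y":-9,"z":0,"roll":0},{"x":1.7,"y":-12.5,"z":0,"roll":0},{"x":2,"y":-16,"z":0,"roll":0}]'
python3 -m creep '[{"x":0.5,"y":-4,"z":0,"roll":0},{"x":1,"y":-8,"z":0,"roll":0},{"x":1.4,"y":-12,"z":0,"roll":0},{"x":1.6,"y":-15,"z":0,"roll":0},{"x":1.75,"y":-16.6,"z":0,"roll":0}]'
python3 -m creep '[{"x":0,"y":0,"z":1,"roll":0},{"x":0,"y":0,"z":3,"roll":0},{"x":0,"y":0,"z":5,"roll":0},{"x":0,"y":0,"z":6.5,"roll":0},{"x":0,"y":0,"z":6.5,"roll":0}]'
python3 - <<'E'
from h import *
s=sense(); im=get_image("wrist"); print(s["position"],s["eef_rot"],s["ft_force"])
cv2.imwrite("pics/n1.png",im)
x,y,z=s["position"]
print("foot px",w2px("wrist",[x,y,z-.113],s),"ring px",w2px("wrist",[.480,-.141,.032],s))
# ring search around prediction on z=.032 plane
N=200; cx,cy=.48,-.141; q=2.5e-4
mx=np.zeros((N,N),np.float32); my=mx.copy()
for i in range(N):
    for j in range(N): mx[i,j],my[i,j]=w2px("wrist",[cx+(N/2-i)*q,cy+(j-N/2)*q,.032],s)
o=cv2.remap(im,mx,my,1); g=o.max(2).astype(np.float32)
yy,xx=np.mgrid[-60:61,-60:61]*.25; r=np.hypot(xx,yy); t=np.where((r>11.7)&(r<13.8),-1.,.5)
m=((r>10)&(r<15)).astype(np.float32)
res=cv2.matchTemplate(g,t.astype(np.float32),cv2.TM_CCOEFF_NORMED,mask=m); _,mv,_,(j,i)=cv2.minMaxLoc(res); i+=60;j+=60
print("ring",cx+(N/2-i)*q,cy+(j-N/2)*q,mv)
E
```

```text
time: 13.72
position: [0.4968, 0.0237, 0.2624]
eef_rot: [-3.141, -0.004, -3.14]
ft_force: [0.3, 0.1, -2.2]
width: 0.0186
time: 14.13
position: [0.4793, -0.1436, 0.2624]
eef_rot: [-3.142, -0.004, 3.139]
ft_force: [0.1, -0.6, -1.6]
width: 0.0185
time: 14.55
position: [0.4776, -0.1399, 0.1942]
eef_rot: [3.14, -0.011, -3.141]
ft_force: [0.1, -0.1, -2.1]
width: 0.0188
[ 0.47764191 -0.13993225  0.19419981] [ 3.14018376 -0.01068859 -3.14140622] [ 0.06729958 -0.09851574 -2.06914293]
foot px [252.91498239 194.94813877] ring px [251.9325071  181.74304323]
ring 0.48 -0.14075 0.619890034198761
```

```bash
python3 -m creep '[{"x":0,"y":0,"z":1,"roll":0},{"x":0,"y":0,"z":2.5,"roll":0},{"x":0,"y":0,"z":3.8,"roll":0},{"x":0,"y":0,"z":4.2,"roll":0},{"x":0,"y":0,"z":4.2,"roll":0}]'
python3 -m creep '[{"x":0,"y":0,"z":0,"roll":0},{"x":0,"y":0,"z":0,"roll":0},{"x":0,"y":0,"z":0,"roll":0}]'
```

```text
time: 15.02
position: [0.4805, -0.1406, 0.1565]
eef_rot: [-3.142, -0.002, -3.14]
ft_force: [0.1, -1.3, -1.2]
width: 0.0186
time: 15.27
position: [0.4815, -0.1408, 0.1583]
eef_rot: [-3.141, 0.002, -3.141]
ft_force: [0.6, 0.7, -2.3]
width: 0.0184
```

```bash
python3 -m creep '[{"x":0.05,"y":0,"z":0.4,"roll":0},{"x":0.1,"y":0,"z":0.8,"roll":0},{"x":0.1,"y":0,"z":1,"roll":0},{"x":0.1,"y":0,"z":1,"roll":0},{"x":0.1,"y":0,"z":1,"roll":0}]'
python3 -m creep '[{"x":0,"y":0,"z":0.1,"roll":0},{"x":0,"y":0,"z":0.2,"roll":0},{"x":0,"y":0,"z":0.2,"roll":0},{"x":0,"y":0,"z":0.2,"roll":0}]'
```

```text
time: 15.68
position: [0.4797, -0.1409, 0.1471]
eef_rot: [-3.142, -0.001, -3.141]
ft_force: [-0.6, -0.9, -0.8]
width: 0.0186
time: 16.02
position: [0.4799, -0.1408, 0.1453]
eef_rot: [-3.142, -0.0, -3.141]
ft_force: [0.9, -0.5, -0.8]
width: 0.0185
```

```bash
python3 -m creep '[{"x":0,"y":0,"z":0.1,"roll":0},{"x":0,"y":0,"z":0.2,"roll":0},{"x":0,"y":0,"z":0.2,"roll":0},{"x":0,"y":0,"z":0.2,"roll":0}]'
```

```text
time: 16.35
position: [0.4801, -0.1409, 0.1436]
eef_rot: [-3.141, 0.0, -3.141]
ft_force: [-0.6, 0.7, 1.6]
width: 0.0183
```

```bash
python3 -m creep '[{"x":0,"y":0,"z":0.1,"roll":0},{"x":0,"y":0,"z":0.2,"roll":0},{"x":0,"y":0,"z":0.2,"roll":0},{"x":0,"y":0,"z":0.2,"roll":0}]'
for i in 1 2 3 4; do python3 -m creep '[{"x":0,"y":0,"z":0,"roll":0}]' | grep -E "pos|ft"; done
```

```text
time: 16.68
position: [0.4801, -0.1409, 0.1415]
eef_rot: [-3.141, 0.0, -3.141]
ft_force: [-0.5, 0.4, 2.9]
width: 0.0186
position: [0.4801, -0.1409, 0.1415]
ft_force: [-0.0, -0.2, 3.5]
position: [0.4801, -0.1409, 0.1415]
ft_force: [-1.4, -0.4, 2.4]
position: [0.4801, -0.1409, 0.1415]
ft_force: [-1.0, 0.1, 3.0]
position: [0.48, -0.1409, 0.1414]
ft_force: [-0.2, -0.1, 2.8]
```

```bash
python3 -m creep '[{"x":0,"y":0,"z":0.1,"roll":0},{"x":0,"y":0,"z":0.2,"roll":0},{"x":0,"y":0,"z":0.2,"roll":0},{"x":0,"y":0,"z":0.2,"roll":0}]'
for i in 1 2 3 4 5 6; do python3 -m creep '[{"x":0,"y":0,"z":0,"roll":0}]' | grep -E "pos|ft"; done
python3 - <<'E'
from h import *
s=sense(); im=get_image("wrist"); cv2.imwrite("pics/n2.png",im); print(s["position"],s["eef_rot"],s["width"])
x,y,z=s["position"]
for n,dz in(("cap",.040),("flange top",-.039),("flange bot",-.045),("barrel end",-.085),("foot",-.107)): print(n,w2px("wrist",[x,y,z+dz],s).round(1))
print(im[170:240,253].mean(1).round().astype(int).tolist())
for t in("tester","lid","slip_pot","slab"):
    for d in masks_of("wrist",t)[:1]: b=d["bbox"]; print(t,round(d["p"],2),np.round([b[0]*512,b[1]*384,b[2]*512,b[3]*384]))
get_image("top")
for t in("lid","slip_pot","tile","tape_roll"):
    for d in look_for("top",t)[:1]: b=d["bbox"]; print(t,round(d["p"],2),np.round([b[0]*512,b[1]*384]),px2w("top",b[0]*512,b[1]*384,.04).round(3))
E
```

```text
time: 17.35
position: [0.48, -0.1409, 0.1394]
eef_rot: [-3.141, 0.0, -3.141]
ft_force: [-1.1, -0.3, 4.4]
width: 0.0185
position: [0.48, -0.1409, 0.1395]
ft_force: [-0.5, -0.9, 4.4]
position: [0.48, -0.1409, 0.1395]
ft_force: [-0.5, -0.6, 4.3]
position: [0.48, -0.1409, 0.1395]
ft_force: [0.2, -0.4, 4.5]
position: [0.48, -0.1409, 0.1395]
ft_force: [-0.4, 0.8, 5.0]
position: [0.48, -0.1409, 0.1394]
ft_force: [-0.2, -0.7, 3.4]
position: [0.48, -0.1409, 0.1394]
ft_force: [-0.3, -0.6, 5.7]
[ 0.47998786 -0.14088772  0.13938928] [-3.14151141e+00  2.91853404e-04 -3.14074342e+00] 0.018811720167386706
cap [252.4 317.1]
flange top [252.9 231.7]
flange bot [252.9 227.6]
barrel end [253.  205.4]
foot [253.1 195.9]
[102, 102, 103, 102, 102, 101, 101, 101, 97, 86, 70, 60, 67, 82, 94, 96, 96, 96, 96, 95, 95, 94, 90, 93, 106, 116, 111, 97, 90, 89, 88, 87, 87, 89, 91, 88, 87, 88, 91, 100, 122, 145, 158, 163, 165, 167, 169, 169, 168, 157, 131, 106, 98, 96, 96, 95, 96, 95, 94, 89, 73, 51, 37, 34, 32, 31, 30, 31, 31, 30]
tester 0.63 [255. 261.  45. 144.]
lid 0.93 [ 76. 161. 120. 147.]
slip_pot 0.69 [ 51. 299.  70.  78.]
slab 0.89 [244. 201. 120. 102.]
lid 0.71 [360. 200.] [ 0.443 -0.331  0.04 ]
slip_pot 0.88 [373. 155.] [ 0.619 -0.394  0.04 ]
tile 0.62 [174. 160.] [0.612 0.369 0.04 ]
tape_roll 0.89 [148. 174.] [0.559 0.465 0.04 ]
```

```bash
python3 - <<'E'
from h import *
s=sense(); im=cv2.imread("pics/n2.png"); print("ring near edge",px2w("wrist",253,181,.032,s),"expect x",s["position"][0]-.0127)
row=im[196].mean(1); print("row through foot",row[205:302].round().astype(int).tolist()); 
for u in(223,283): print(px2w("wrist",u,196,.032,s))
E
```

```text
ring near edge [ 0.46682767 -0.14094346  0.032     ] expect x 0.46725477973355
row through foot [192, 192, 186, 168, 137, 101, 77, 73, 78, 83, 86, 90, 94, 98, 98, 98, 99, 99, 100, 100, 99, 98, 98, 98, 99, 98, 97, 98, 98, 98, 93, 81, 65, 56, 71, 86, 94, 96, 96, 95, 94, 93, 97, 109, 117, 116, 110, 108, 111, 115, 114, 104, 94, 93, 94, 94, 94, 94, 94, 94, 93, 92, 85, 65, 56, 67, 85, 92, 93, 94, 94, 94, 94, 94, 94, 94, 94, 95, 94, 94, 93, 94, 93, 93, 93, 94, 94, 94, 93, 92, 92, 90, 89, 86, 84, 82, 80]
[ 0.48019808 -0.16655056  0.032     ]
[ 0.48011536 -0.11532677  0.032     ]
```

The ring's edges at columns 238 and 269 (middle 253.5) bracket the foot at columns 248–256 (middle 252), so it is centred within about 1 mm. Handing in.

```bash
python3 -c "
from bench import *
print(sign_off()); s=sense(); print(s['position'],s['ft_force'],s['width'])"
```

```text
the job is handed in; nothing more can be done
None
the job is handed in; nothing more can be done
```

I handed the job in at about 18 s, with the tester still held steady on the slab. No verdict is reported, so what follows is from my own last checks.

- **Lid:** I lifted it by the knob, set it down slowly and let go. It looked flat on the table at about (0.455, -0.334), roughly 190 mm from the crock's centre. It covers a pale 8 mm mark on the table. Two views put the mark within about 1.5 mm of the table surface, and the slip pot left no room to avoid it.
- **Tester position:** It was gripped at the ribbed handle, upright to within 0.001 rad by the arm's pose, with the foot within about 1 mm of the ring's middle. The fingertips were about 128 mm above the table, well clear of the clay.
- **Load:** The wrist force puts about 6 N on the slab (±1 N noise), or about 6.5 mm of plunger travel. The height of the tool gives about 5.6 mm, so the two bracket 6 mm. I had used my 12 pictures, so I did not look at the groove itself.
- **Slab:** I took no separate before-and-after measurement, but the ring's edge was within 0.5 mm of where I first found it.
- **Bystanders:** The slip pot and tape roll were within about 1 cm of where the overhead camera first saw them, about that detector's scatter. The detector's last tile report landed on the clay lump, so I discount it; no move went near the tile.

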